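Load a glass jar into a labelling cradle and lower the hold-down arm

TASK

Load the big glass jar lying on the labelling cradle's apron: roll it up over the crest into the vee trough and let it settle there, then slide it along the vee until its base is firmly against the rubber foot of the end stop. Last, swing the weighted hold-down arm over and lower it gently by its black bar, until its pad rests on the jar with the arm's full weight, and let go; the jar is glass, so push lightly, never lift it or let the arm drop on it, and leave the other things on the counter alone.

Things in the scene. Friction and masses are not known exactly. Their poses are not given: they have to be found in the camera images.
- cradle: Steel labelling cradle fixed on the counter, 270 x 310 mm. Origin on the counter under the vee's bottom line. x: along the trough to the end stop; y: from the trough to the apron where the jar waits; z up. The arm's pivot axis is parallel to x at y -95, z 135 mm, between two posts 151 mm high at x 35 mm.
- seat (a point): Middle of the jar's axis line when it is seated in the vee: 66 mm above the counter, parallel to the cradle's x; the seated jar's top is at z 111 mm. White vee, cradle x -105 to +95 mm: two plates rise at 30 degrees from the bottom line (y 0, z 14 mm), on the apron side to the crest (y 36, z 35), behind to y -60, z 49 mm.
- crest (a point): Mid-length of the crest between vee and apron, cradle y 36, z 35 mm. From here the steel apron falls at 6 degrees to a turned-up lip at y 165 mm (lip top z 34 mm). Let go on the apron the jar rolls back; past the crest it rolls into the vee. Pushed level at mid-height the jar can bind between finger and apron; pushed below its middle by leaned fingers it goes with under 10 N.
- jar: Screw-top glass jar lying on its side, 90 mm in diameter, 120 mm long, 0.3 to 0.55 kg, too wide to grasp; steel lid 86 mm in diameter, 20 mm long. Origin on its axis at mid-length; its x points from lid to base (lid face x -60, base face x +60 mm), along the cradle's x. It starts against the apron's lip, axis at cradle y 137, z 69 mm. In the vee it slides at 2 to 5 N.
- end_stop: Fixed steel bracket, 50 mm wide, 92 mm high, across the +x end of the trough; axes as the cradle's; origin at counter level on its face towards the jar (cradle x 100 mm). At z 66 mm it carries a screw with a rubber foot, 24 mm wide, standing out 5 to 17 mm towards the jar: set differently each time and not measured.
- pad_place (a point): Point on the centre line of the weighted steel hold-down arm (0.55 kg, 12 x 10 mm, cradle x 35 mm), 95 mm from its pivot. A weight (44 mm wide, 30 high) sits on it; below, a 22 mm rubber pad on a screw, its face 17 to 31 mm under the centre line: set differently each time, not measured. The rubber gives about 1 mm per 10 N. At rest it presses the jar with about 5.5 N.
- hold_arm (a joint): Angle of the hold-down arm, rad: 0 level over the trough, growing as it swings up and back; 1.57 upright; it starts parked at 1.85. Almost no friction: past upright towards the jar it falls unless held. Its pad meets the seated jar somewhere between -0.08 and +0.08.
- bar_grip (a point): Where to pinch the arm's black bar: on the bar's axis, 40 mm from the arm's middle on the jar's lid side, 165 mm from the pivot. The bar is round, 14 mm thick, 116 mm long, parallel to the cradle's x, and turns between the fingers. Held level it weighs about 3.5 N, felt as 1 to 3.5 N while it turns in the grip. It starts 294 mm above the counter.
- mortar: Grey stone mortar, 144 mm wide, 95 mm high. Origin under its centre. Leave alone.
- pestle: Stone pestle lying on the counter, 160 mm long. Leave alone.
- plate: Turquoise ceramic plate, 200 mm wide. Leave alone.
- ladle: Stainless ladle lying on the counter, about 290 mm long. Leave alone.
- spare_jar: Small upright glass jar, 64 mm wide, 100 mm high. Leave alone.
- label_roll: Roll of paper labels standing on end, 76 mm wide, 50 mm high. Leave alone.
- pepper_mill: Dark wooden pepper mill, 168 mm high. Leave alone.
Not all that is in view belongs to the job. What is shaped like the jar but purple or yellow is not meant.

How it is judged:
By the outcome, as a careful person would: the job done as asked, in the order asked, and still so for the second after the job is handed in, with the robot touching nothing.
It also fails if it takes over 72 s, if anything falls off the work surface, if the arm or the gripper's body presses on something with over 40 N, if the wrist force passes 120 N, or if a joint passes its speed limit or range.

ROBOT

A 6-joint arm with a two-finger parallel gripper is mounted at the origin on the work surface. World frame = base frame: x ahead of the robot, y to its left, z up, the work surface at z = 0. Lengths are in m, angles in rad, forces in N, time in s.
With the tool pointing down it reaches from about 0.35 to 0.975 m from the base axis. Payload 4.9 kg.
Tool frame: the origin (TCP) lies on the centre line of the jaws, within the pads' length; the fingertips stand manip.tip_reach ahead of it and the grasp point (between the pads) is the TCP (manip.tip_reach is the distance from the TCP to the fingertips, in m); z points along the fingers, y is the line along which they close (so a half turn about z gives the same grasp; the last joint's range is limited). The gripper opens to 85 mm and grips with 20 to 120 N. Pads are 22 mm wide; open, the fingers measure 114 mm over their backs; the gripper's body (76 mm by 85 mm) begins 54 mm behind the grasp point. The pads swing forward as they close: fully open they stand 13 mm farther back than shut.
Start: joints at [-1.235, 0.053, 1.613, -0, 1.476, -0.119], TCP at [0.275, -0.561, 0.25] pointing down, gripper open.
Joint ranges: [-3.01, 3.01], [-1.01, 2.22], [0.06, 2.58], [-1.02, 4.17], [0.09, 2.62], [-3.14, 3.14]. Speed limits (rad/s): [2.57, 2.57, 3.14, 3.14, 3.14, 3.14].

INTERFACE

Orientations are given as a unit quaternion [w, x, y, z].
In Python, from plant import manip gives the robot as it stands. The module is installed in compiled form; this text tells all that it offers.
- The arm moves only by the tool move_arm, never from a script. Its argument "rows" is a list of rows, each a list of 7 numbers: the shift along the tool's x, y, z in cm, then the turn, a rotation vector about the tool's x, y, z in degrees, then the opening, from -1 (shut) to 1 (fully open). In form: [[tx, ty, tz, ax, ay, az, jaw], ...]. A call has 1 to 20 rows; each row shifts and turns the commanded pose from where the row before left it, along the tool's axes as they then stand; what a row does not reach is not made up. A row lasts 1/12 s, in which the tool goes at most 41.7 mm and 7.16 degrees, less where a joint would pass 70% of its speed; a pose out of reach is approached as far as the arm can. A call is refused whole if a number of a shift passes 4.17 or a number of a turn 7.16, either way. A call with a gripper value outside its range is refused whole. The fingers move at their own pace and stop on an object; the grip force is fixed at half the most. Time passes only in rows, so rows that do not move let the fingers close. It gives the time, the measured TCP pose, the force, the opening and the grip force at its end, in the units of the state.
- manip.state(): the state, without advancing time (a new reading comes with each control period).
- manip.grab_frame(name): name is "side" or "top"; returns a dict with "img" (400x640x3 uint8, blue, green, red), "mtx" (3x3 intrinsics, pixels), "R" (3x3) and "t" (3): a world point X has camera coordinates R X + t. Camera axes: x right, y down, z forward; pixel columns grow to the right and rows downward; lengths in m; the calibration is good to about 2 mm. A picture is of the moment at which its call begins. There is no depth.
- manip.job_done(): hands the job in; it is judged then, once.
The state is a dict: "time": time; "joint_pos": joint angles; "joint_vel": joint speeds; "joint_efforts": joint torques, N m; "tool_pos": TCP position; "tool_rot": TCP orientation; "contact_force": force on the tool from outside, world axes, zero at the start; "ft_torque": the same for the moment, N m; "gripper_width": opening from 0.0 (shut) to 1.0 (fully open); "grasp_force": force on a finger pad.
Only numpy, scipy, OpenCV 4.12 (cv2) and the standard library are available. Lean on these libraries where they do the work, as an engineer would, in place of code of your own. Each camera call takes 0.05 s, during which the arm holds its last target. There are 200 camera calls.

## Working session

There is one attempt and no reset: what is moved stays moved. The work goes in short steps, Python scripts to look and compute and a tool call to move; the robot and the scene stay as the last step left them, time stands still between calls to the robot, and variables do not carry over. Pictures are saved under pics/ and viewed, at most 10 in all, crops included, and the job is handed in when it is done.

Besides the shell and the picture viewer there is one more tool, called as name(argument=value, ...), one argument or row to a line, values as JSON. move_arm: Moves the arm, as the interface text tells. Its arguments: {"type":"object","properties":{"rows":{"type":"array","items":{"type":"array","items":{"type":"number"}}}},"required":["rows"]}

```bash
mkdir -p pics
python3 - <<'E'
from plant import manip
import cv2,pickle
print(manip.state(), manip.tip_reach)
for n in("side","top"):
    f=manip.grab_frame(n); cv2.imwrite(f"pics/{n}0.png",f["img"]); pickle.dump(f,open(n+"0.pkl","wb")); print(f["mtx"],f["R"],f["t"])
E
```

```text
{'time': 0.0, 'joint_pos': array([-1.23499955e+00,  5.33900346e-02,  1.61431758e+00, -1.50928265e-06,
        1.47599833e+00, -1.19001968e-01]), 'joint_vel': array([ 0.00066108, -0.00176898, -0.00070343,  0.00049332,  0.00074431,
       -0.00067461]), 'joint_efforts': array([ 1.29070690e-03, -3.93679833e+01, -3.70175564e+01,  9.75970238e-05,
        7.02433259e-03,  9.78004323e-06]), 'tool_pos': array([ 0.27435301, -0.5609049 ,  0.24902833]), 'tool_rot': array([-1.05036268e-03,  9.74255427e-01,  2.25444555e-01, -1.15060243e-04]), 'contact_force': array([-0.35464304,  0.03468324,  0.09947977]), 'ft_torque': array([0.05665898, 0.04212132, 0.04810942]), 'grasp_force': 0.0, 'gripper_width': 0.999932505605895} 0.019
[[369.45959826   0.         321.15074823]
 [  0.         369.45959826 196.61698322]
 [  0.           0.           1.        ]] [[-0.9006479  -0.43417533 -0.01803171]
 [-0.22122039  0.49382237 -0.84095244]
 [ 0.37402526 -0.75341307 -0.54080852]] [0.46651518 0.20560816 0.84873112]
[[392.09253268   0.         315.75231288]
 [  0.         392.09253268 201.03090429]
 [  0.           0.           1.        ]] [[ 0.0133893  -0.99990844 -0.00195752]
 [-0.99602042 -0.01316467 -0.08814768]
 [ 0.08811384  0.00312997 -0.99610549]] [-0.01310042  0.52926347  1.24606053]
```

View pics/side0.png

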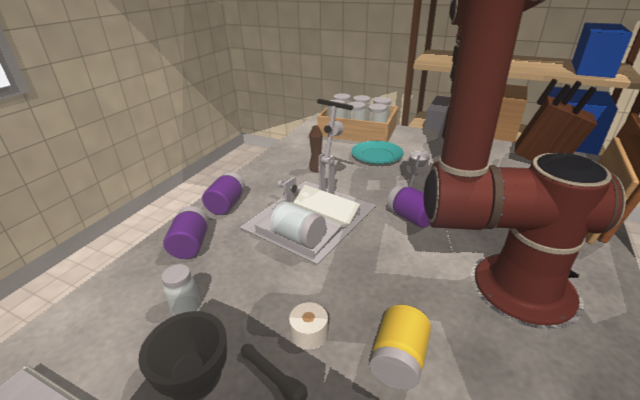

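View pics/top0.png

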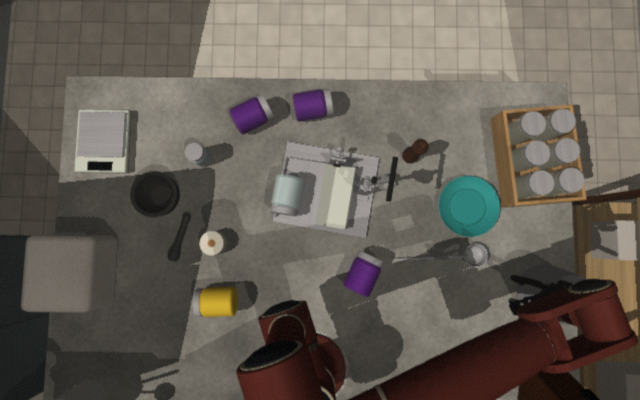

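The side view shows the jar on the apron at (298,222), the vee at (327,205) and the upright arm with its bar at (335,104). The top view shows the cradle around (328,190), the end stop at (340,155) and the bar at (392,178). I'll enlarge both for measuring.

Run:
```python
import cv2,pickle,numpy as np
a=pickle.load(open("top0.pkl","rb"))["img"][130:250,260:420]
b=pickle.load(open("side0.pkl","rb"))["img"][90:260,235:385]
cv2.imwrite("pics/topc.png",cv2.resize(a,None,fx=5,fy=5,interpolation=cv2.INTER_CUBIC)) 
cv2.imwrite("pics/sidec.png",cv2.resize(b,None,fx=3.5,fy=3.5,interpolation=cv2.INTER_CUBIC))
```

```text
(no output)
```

View pics/topc.png

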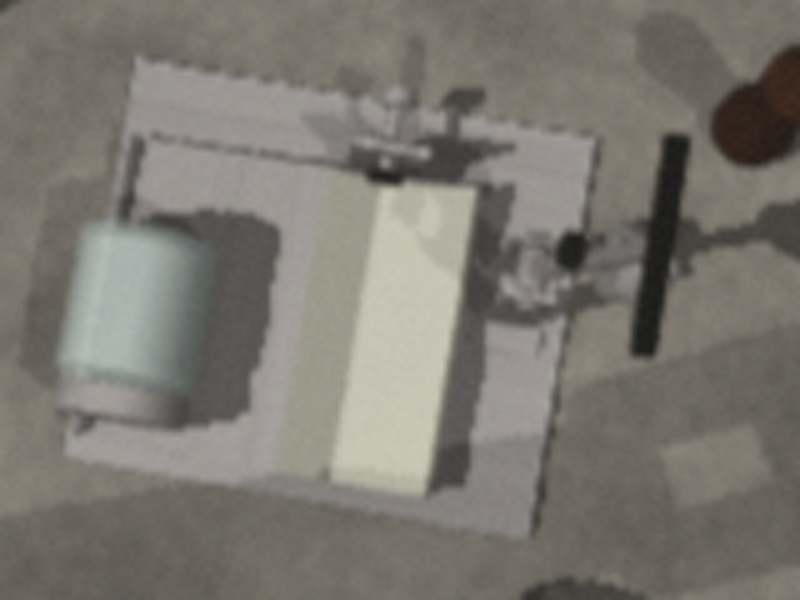

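View pics/sidec.png

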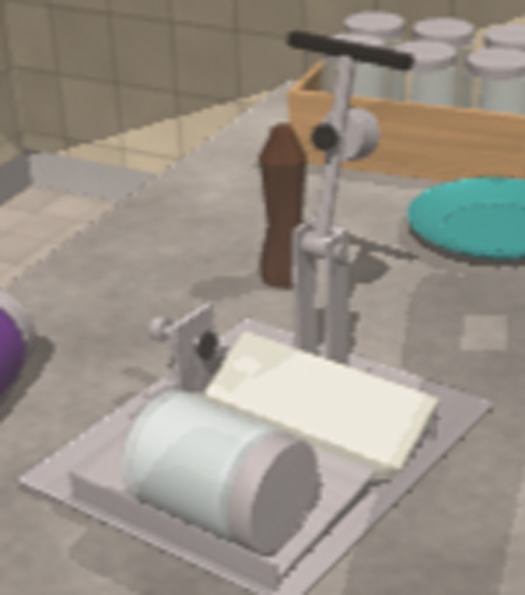

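```bash
cat > h.py <<'E'
import pickle,numpy as np
from scipy.optimize import least_squares
from scipy.spatial.transform import Rotation as Ro
T,S=[pickle.load(open(n+"0.pkl","rb")) for n in("top","side")]
def proj(f,X):
    c=np.atleast_2d(X)@f["R"].T+f["t"]; p=c@f["mtx"].T; return p[:,:2]/p[:,2:]
def c2w(P,q):
    c,s=np.cos(q[2]),np.sin(q[2]); P=np.atleast_2d(P)
    return np.c_[q[0]+c*P[:,0]-s*P[:,1],q[1]+s*P[:,0]+c*P[:,1],P[:,2]]
E
python3 - <<'E'
from h import *
t=np.array([(378,185),(332,480),(477,188),(428,495),(330,170),(278,472),(676,135),(644,355)])
tc=np.array([(95,0,14),(-105,0,14),(95,-60,49),(-105,-60,49),(95,36,35),(-105,36,35),(93,-140.5,300),(-23,-140.5,300)])/1e3
s=np.array([(245,335),(438,402),(292,38),(410,62)]); sc=tc[[2,3,6,7]]-[[0,0,0]]*2*1 if 0 else tc[[2,3,6,7]].copy(); sc[2:,2]=.294
tp=(t+.5)/5-.5+[260,130]; sp=(s+.5)/3.5-.5+[235,90]
r=lambda q:np.r_[(proj(T,c2w(tc,q))-tp).ravel(),(proj(S,c2w(sc,q))-sp).ravel()]
o=least_squares(r,[.6,-.06,0],loss="soft_l1"); q=o.x; print(q,np.round(r(q).reshape(-1,2),1))
np.save("q.npy",q)
def back(f,uv,z):
    d=f["R"].T@np.linalg.solve(f["mtx"],[*uv,1]);C=-f["R"].T@f["t"];return C+d*(z-C[2])/d[2]
# jar: lid/base end mid points of top silhouette
for uv in [(137,57),(597,137),(530,537),(66,460),(123,405),(147,228)]:
    z=.069 if uv[0] in(123,147) else .003
    w=back(T,(np.array(uv)+.5)/5-.5+[260,130],z); d=w[:2]-q[:2];c,s_=np.cos(q[2]),np.sin(q[2]);print(uv,w.round(3),"cradle",(c*d[0]+s_*d[1]).round(3),(-s_*d[0]+c*d[1]).round(3))
for n,p in dict(jar=(0,.137,.069),seat=(0,0,.066),bar=(-.005,-.1405,.294),crest=(0,.036,.035)).items(): print(n,c2w(p,q))
E
```

```text
[ 0.5524613  -0.05521621 -0.15316291] [[ 0.4 -0.5]
 [-0.4  0.6]
 [-0.3  0. ]
 [-0.5  0.5]
 [-0.7 -0.5]
 [-0.5  0.2]
 [ 0.4 -0.6]
 [-0.   0.1]
 [-0.2 -1.6]
 [ 0.6 -1.4]
 [-0.1 -0.5]
 [ 0.5 -0.3]]
(137, 57) [0.731 0.093 0.003] cradle 0.154 0.173
(597, 137) [ 0.681 -0.214  0.003] cradle 0.151 -0.137
(530, 537) [ 0.416 -0.17   0.003] cradle -0.118 -0.135
(66, 460) [0.462 0.134 0.003] cradle -0.119 0.173
(123, 405) [0.494 0.092 0.069] cradle -0.08 0.136
(147, 228) [0.606 0.079 0.069] cradle 0.032 0.141
jar [[0.57336267 0.08018    0.069     ]]
seat [[ 0.5524613  -0.05521621  0.066     ]]
bar [[ 0.52608448 -0.19330861  0.294     ]]
crest [[ 0.55795363 -0.01963764  0.035     ]]
```

Fit is good: plate measures 270×311 mm and the jar 120 mm long, centred at cradle x ≈ -24. Next I plan the approach.

```bash
cat >> h.py <<'E'
from plant import manip
q=np.load("q.npy")
def axes(lean,yc="x"):
    """tool leaned so the tips go to cradle -y; tool y along cradle +x or -y"""
    c,s=np.cos(np.radians(lean)),np.sin(np.radians(lean))
    z=np.array([0,-s,-c]); y=np.array([1.,0,0]) if yc=="x" else np.array([0,c,-s])*(1 if yc=="+y" else -1)
    return Ro.from_euler("z",q[2])*Ro.from_matrix(np.c_[np.cross(y,z),y,z])
def rot(st): return Ro.from_quat(np.roll(st["tool_rot"],-1))
def cur():
    st=manip.state(); d=st["tool_pos"]-[q[0],q[1],0]; 
    return st,Ro.from_euler("z",-q[2]).apply(d)
def plan(P,Rt):
    st,c=cur(); R=rot(st); w=c2w(P,q)[0]
    print("t",round(st["time"],2),"cradle mm",(c*1e3).round(1),"F(cradle)",Ro.from_euler("z",-q[2]).apply(st["contact_force"]).round(1),"w",round(st["gripper_width"],2))
    print("shift cm, present tool axes",(R.inv().apply(w-st["tool_pos"])*100).round(2))
    print("turn deg",np.degrees((R.inv()*Rt).as_rotvec()).round(2),"shift cm in target axes",(Rt.inv().apply(w-st["tool_pos"])*100).round(2))
E
cat > push.py <<'E'
import sys
from h import *
L=20; c,s=np.cos(np.radians(L)),np.sin(np.radians(L))
def tcp(y,z,gap=0,past=.009,tip=.015,x=-.022):
    n=np.array([c,-s]);d=np.array([-s,-c]); p=np.array([y,z])+(.056+gap)*n+(past-tip)*d; return np.array([x,*p])
E
python3 - <<'E'
from push import *
P=tcp(.137,.069,.03); print(P)
plan(P+[0,0,.25],axes(20))
E
```

```text
[-0.022       0.21986569  0.04522442]
t 0.1 cradle mm [-197.7 -542.3  249.2] F(cradle) [ 0.   0.1 -0.9] w 1.0
shift cm, present tool axes [ 57.95 -52.53  -4.49]
turn deg [ -9.71 -18.49 -54.57] shift cm in target axes [ 70.04  17.57 -30.39]
```

move_arm(
  rows=[
    [0,0,-3,0,0,0,0],
    [0,0,-3,0,0,0,0],
    [0,0,-3,0,0,0,0],
    [0,0,-3,0,0,0,0],
    [0,0,-3,0,0,0,0],
    [0,0,0,0,0,0,0],
  ],
)

```text
time: 0.6
tool_pos: [0.2751, -0.5629, 0.4084]
tool_rot: [0.006, 0.974, 0.225, 0.001]
contact_force: [-0.1, -0.6, 1.3]
gripper_width: 0.498
grasp_force: 0.0
```

Run:
```python
from push import *
P=tcp(.137,.069,.03); print(P)
plan(P+[0,0,.25],axes(20))
```

```text
[-0.022       0.21986569  0.04522442]
t 0.6 cradle mm [-196.7 -544.   408.4] F(cradle) [ 0.  -0.6  1.3] w 0.5
shift cm, present tool axes [ 57.99 -52.85  10.64]
turn deg [ -9.06 -18.04 -54.67] shift cm in target axes [ 75.65  17.47 -15.49]
```

move_arm(
  rows=[
    [2.8,-2.6,0,0,0,0,0],
    [2.8,-2.6,0,0,0,0,0],
    [2.8,-2.6,0,0,0,0,0],
    [2.8,-2.6,0,0,0,0,0],
    [2.8,-2.6,0,0,0,0,0],
    [2.8,-2.6,0,0,0,0,0],
    [2.8,-2.6,0,0,0,0,0],
    [2.8,-2.6,0,0,0,0,0],
    [2.8,-2.6,0,0,0,0,0],
    [2.8,-2.6,0,0,0,0,0],
    [2.8,-2.6,0,0,0,0,0],
    [2.8,-2.6,0,0,0,0,0],
    [2.8,-2.6,0,0,0,0,0],
    [2.8,-2.6,0,0,0,0,0],
    [2.8,-2.6,0,0,0,0,0],
    [2.8,-2.6,0,0,0,0,0],
    [2.8,-2.6,0,0,0,0,0],
    [2.8,-2.6,0,0,0,0,0],
    [2.8,-2.6,0,0,0,0,0],
    [2.8,-2.6,0,0,0,0,0],
  ],
)

```text
time: 2.27
tool_pos: [0.5493, 0.1537, 0.3994]
tool_rot: [0.0, 0.974, 0.226, -0.0]
contact_force: [0.8, -0.8, 0.3]
gripper_width: 0.5
grasp_force: 0.0
```

move_arm(
  rows=[
    [0,0,0,-1,-2,-6.07,0],
    [0,0,0,-1,-2,-6.07,0],
    [0,0,0,-1,-2,-6.07,0],
    [0,0,0,-1,-2,-6.07,0],
    [0,0,0,-1,-2,-6.07,0],
    [0,0,0,-1,-2,-6.07,0],
    [0,0,0,-1,-2,-6.07,0],
    [0,0,0,-1,-2,-6.07,0],
    [0,0,0,-1,-2,-6.07,0],
    [0,0,0,0,0,0,0],
    [0,0,0,0,0,0,0],
  ],
)

```text
time: 3.18
tool_pos: [0.5489, 0.152, 0.3993]
tool_rot: [0.107, 0.749, 0.641, -0.13]
contact_force: [0.4, 0.0, 0.5]
gripper_width: 0.498
grasp_force: 0.0
```

Run:
```python
from push import *
P=tcp(.137,.069,.03)
plan(P+[0,0,.05],axes(20))
```

```text
t 3.18 cradle mm [-35.1 204.3 399.3] F(cradle) [0.4 0.1 0.5] w 0.5
shift cm, present tool axes [11.55  1.51 28.16]
turn deg [-0.42 -0.65 -0.02] shift cm in target axes [11.86  1.31 28.04]
```

move_arm(
  rows=[
    [0,0,0,-0.42,-0.65,0,0],
    [1.18,0.13,2.8,0,0,0,0],
    [1.18,0.13,2.8,0,0,0,0],
    [1.18,0.13,2.8,0,0,0,0],
    [1.18,0.13,2.8,0,0,0,0],
    [1.18,0.13,2.8,0,0,0,0],
    [1.18,0.13,2.8,0,0,0,0],
    [1.18,0.13,2.8,0,0,0,0],
    [1.18,0.13,2.8,0,0,0,0],
    [1.18,0.13,2.8,0,0,0,0],
    [1.18,0.13,2.8,0,0,0,0],
    [0,0,0,0,0,0,0],
  ],
)

```text
time: 4.18
tool_pos: [0.5604, 0.1631, 0.0897]
tool_rot: [0.111, 0.747, 0.641, -0.137]
contact_force: [-1.1, -0.3, -0.4]
gripper_width: 0.498
grasp_force: 0.0
```

Run:
```python
from push import *
import cv2
P=tcp(.137,.069,.03)
plan(P,axes(20))
f=manip.grab_frame("side"); st,c=cur()
tw=st["tool_pos"]+rot(st).apply([[0,0,0],[0,.021,.015],[0,-.021,.015],[0,0,.015]])
print(proj(f,tw).round(1)-[220,110])
cv2.imwrite("pics/s1.png",cv2.resize(f["img"][110:280,220:420],None,fx=3.5,fy=3.5,interpolation=cv2.INTER_CUBIC))
```

```text
t 4.18 cradle mm [-25.5 217.   89.7] F(cradle) [-1.1 -0.5 -0.4] w 0.5
shift cm, present tool axes [1.81 0.39 4.07]
turn deg [-0.54  0.26  0.15] shift cm in target axes [1.79 0.35 4.08]
[[ 54.3 121.5]
 [ 49.7 122.1]
 [ 62.9 128. ]
 [ 56.2 125. ]]
```

View pics/s1.png

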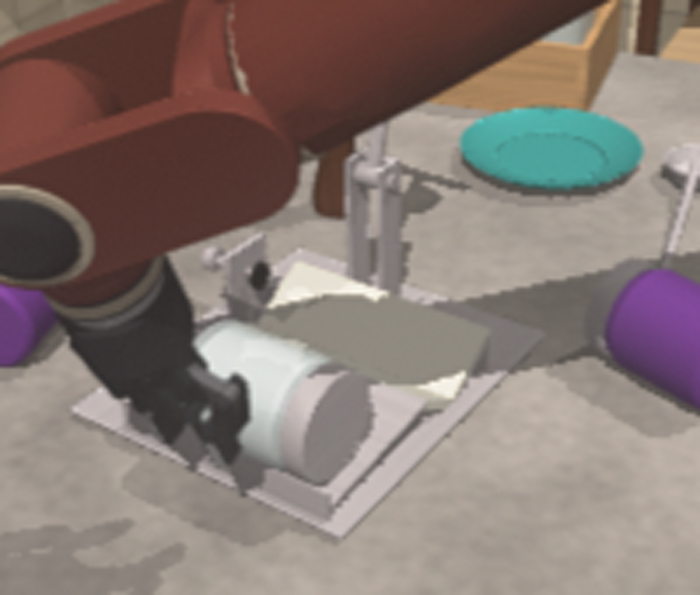

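The image shows the fingers beyond the lip, with dark lower ends near (178,468) and (240,492), lower than I predicted. I'll zoom in with the predicted points marked.

Run:
```python
from push import *
import cv2
f=manip.grab_frame("side"); st,c=cur()
k=10;o=np.array([240,185])
im=cv2.resize(f["img"][185:255,240:320],None,fx=k,fy=k,interpolation=cv2.INTER_LANCZOS4)
im=cv2.convertScaleAbs(im,alpha=1.6,beta=15)
for x in(-.011,.011):
  for y in(-.021,.021,-.0355,.0355):
    for z,col in((.019,(0,0,255)),(.006,(0,255,0))):
      p=proj(f,st["tool_pos"]+rot(st).apply([x,y,z]))[0]; cv2.circle(im,tuple(int(v) for v in (p-o+.5)*k),3,col,-1)
cv2.imwrite("pics/s2.png",im[:600])
```

```text
(no output)
```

View pics/s2.png

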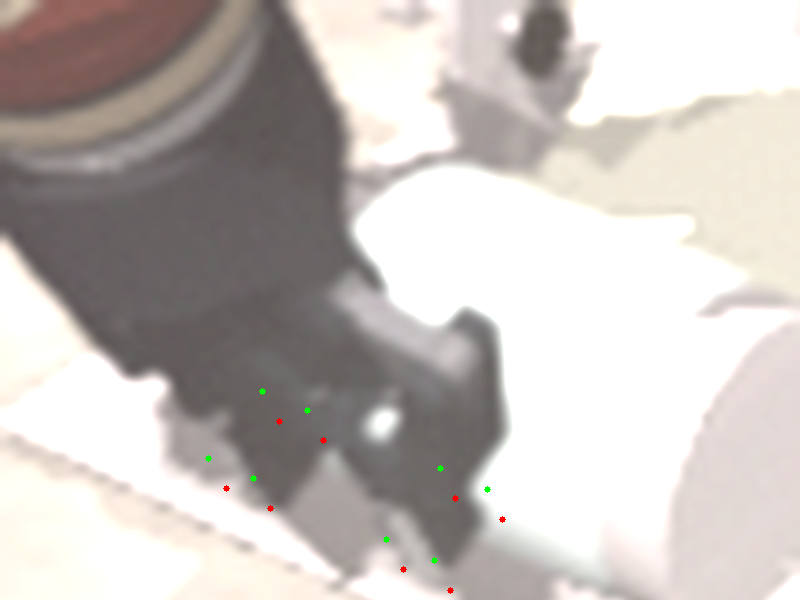

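Tips lie between the 6 and 19 mm marks, as the plan assumes. Next I descend behind the lip.

move_arm(
  rows=[
    [0,0,0,-0.5,0.3,0.1,0],
    [0.45,0.09,1.02,0,0,0,0],
    [0.45,0.09,1.02,0,0,0,0],
    [0.45,0.09,1.02,0,0,0,0],
    [0.45,0.09,1.02,0,0,0,0],
    [0,0,0,0,0,0,0],
    [-0.7,0,0,0,0,0,0],
    [-0.7,0,0,0,0,0,0],
    [-0.6,0,0,0,0,0,0],
    [0,0,0,0,0,0,0],
  ],
)

```text
time: 5.12
tool_pos: [0.5668, 0.1474, 0.0605]
tool_rot: [0.116, 0.748, 0.641, -0.126]
contact_force: [0.2, 0.4, -0.6]
gripper_width: 0.502
grasp_force: 0.0
```

Run:
```python
from push import *
plan(tcp(.137,.069,0),axes(20)); plan(tcp(.034,.0798,0),axes(20))
```

```text
t 5.12 cradle mm [-16.7 202.5  60.5] F(cradle) [ 0.2  0.4 -0.6] w 0.5
shift cm, present tool axes [-0.85 -0.53  0.83]
turn deg [ 0.66 -0.31 -0.14] shift cm in target axes [-0.84 -0.53  0.84]
t 5.12 cradle mm [-16.7 202.5  60.5] F(cradle) [ 0.2  0.4 -0.6] w 0.5
shift cm, present tool axes [-10.91  -0.54   3.28]
turn deg [ 0.66 -0.31 -0.14] shift cm in target axes [-10.89  -0.53   3.35]
```

move_arm(
  rows=[
    [0,0,0,0,0,0,0],
    [0,0,0,0,0,0,0],
  ],
)

```text
time: 5.28
tool_pos: [0.5665, 0.1484, 0.0598]
tool_rot: [0.115, 0.748, 0.642, -0.126]
contact_force: [1.2, 0.5, 0.1]
gripper_width: 0.501
grasp_force: 0.0
```

Run:
```python
from push import *
for i in range(4):
    plan(tcp(.137,.069,0),axes(20)); manip.grab_frame("top")
```

```text
t 5.28 cradle mm [-17.2 203.4  59.8] F(cradle) [1.1 0.6 0.1] w 0.5
shift cm, present tool axes [-0.96 -0.49  0.79]
turn deg [ 0.63 -0.32 -0.07] shift cm in target axes [-0.96 -0.48  0.8 ]
t 5.33 cradle mm [-17.3 203.5  59.5] F(cradle) [-1.2 -0.1 -0.2] w 0.5
shift cm, present tool axes [-0.98 -0.48  0.78]
turn deg [ 0.62 -0.32 -0.05] shift cm in target axes [-0.97 -0.47  0.79]
t 5.38 cradle mm [-17.4 203.6  59.4] F(cradle) [-0.6 -0.1 -0.4] w 0.5
shift cm, present tool axes [-0.99 -0.47  0.76]
turn deg [ 0.61 -0.31 -0.04] shift cm in target axes [-0.98 -0.46  0.77]
t 5.43 cradle mm [-17.5 203.6  59.3] F(cradle) [-0.2  0.  -0.5] w 0.5
shift cm, present tool axes [-1.   -0.46  0.75]
turn deg [ 0.6  -0.3  -0.03] shift cm in target axes [-0.99 -0.45  0.76]
```

move_arm(
  rows=[
    [0,0,0,0,0,0,0],
    [0,0,0,0,0,0,0],
    [0,0,0,0,0,0,0],
    [0,0,0,0,0,0,0],
    [0,0,0,0,0,0,0],
    [0,0,0,0,0,0,0],
    [0,0,0,0,0,0,0],
    [0,0,0,0,0,0,0],
    [0,0,0,0,0,0,0],
    [0,0,0,0,0,0,0],
    [0,0,0,0,0,0,0],
    [0,0,0,0,0,0,0],
    [0,0,0,0,0,0,0],
    [0,0,0,0,0,0,0],
    [0,0,0,0,0,0,0],
    [0,0,0,0,0,0,0],
  ],
)

```text
time: 6.82
tool_pos: [0.5662, 0.1485, 0.0591]
tool_rot: [0.115, 0.748, 0.642, -0.127]
contact_force: [-0.2, -0.2, -0.3]
gripper_width: 0.503
grasp_force: 0.0
```

Run:
```python
from push import *
plan(tcp(.137,.069,0),axes(20))
```

```text
t 6.82 cradle mm [-17.5 203.5  59.1] F(cradle) [-0.2 -0.2 -0.3] w 0.5
shift cm, present tool axes [-0.99 -0.46  0.74]
turn deg [ 0.58 -0.29 -0.04] shift cm in target axes [-0.98 -0.45  0.75]
```

move_arm(
  rows=[
    [0,-0.45,0.35,0.5,-0.3,0,0],
    [0,0,0.35,0,0,0,0],
    [-0.3,0,0,0,0,0,0],
    [-0.3,0,0,0,0,0,0],
    [-0.2,0,0,0,0,0,0],
    [-0.2,0,0,0,0,0,0],
    [0,0,0,0,0,0,0],
    [-0.3,0,0.07,0,0,0,0],
    [-0.3,0,0.07,0,0,0,0],
    [-0.3,0,0.07,0,0,0,0],
    [0,0,0,0,0,0,0],
  ],
)

```text
time: 7.73
tool_pos: [0.5585, 0.1278, 0.0572]
tool_rot: [0.114, 0.748, 0.641, -0.132]
contact_force: [-0.2, -0.4, -0.1]
gripper_width: 0.499
grasp_force: 0.0
```

Run:
```python
from push import *
plan(tcp(.034,.0798,0),axes(20))
```

```text
t 7.73 cradle mm [-22.  181.8  57.2] F(cradle) [-0.2 -0.4 -0.1] w 0.5
shift cm, present tool axes [-9.06  0.    2.33]
turn deg [ 0.08  0.05 -0.05] shift cm in target axes [-9.06 -0.    2.33]
```

move_arm(
  rows=[
    [-0.36,0,0.09,0,0,0,0],
    [-0.36,0,0.09,0,0,0,0],
    [-0.36,0,0.09,0,0,0,0],
    [-0.36,0,0.09,0,0,0,0],
    [-0.36,0,0.09,0,0,0,0],
    [-0.36,0,0.09,0,0,0,0],
    [-0.36,0,0.09,0,0,0,0],
    [-0.36,0,0.09,0,0,0,0],
    [-0.36,0,0.09,0,0,0,0],
    [-0.36,0,0.09,0,0,0,0],
  ],
)

```text
time: 8.57
tool_pos: [0.5529, 0.0917, 0.061]
tool_rot: [0.114, 0.748, 0.641, -0.131]
contact_force: [0.9, 1.9, -0.6]
gripper_width: 0.499
grasp_force: 0.6
```

Run:
```python
from push import *
import cv2
plan(tcp(.034,.0798,0),axes(20))
f=manip.grab_frame("side")
cv2.imwrite("pics/s3.png",cv2.resize(f["img"][130:270,230:400],None,fx=4,fy=4,interpolation=cv2.INTER_CUBIC))
```

```text
t 8.57 cradle mm [-22.  145.2  61. ] F(cradle) [ 0.6  2.  -0.6] w 0.5
shift cm, present tool axes [-5.5   0.    1.43]
turn deg [ 0.09  0.01 -0.03] shift cm in target axes [-5.5  -0.    1.43]
```

View pics/s3.png

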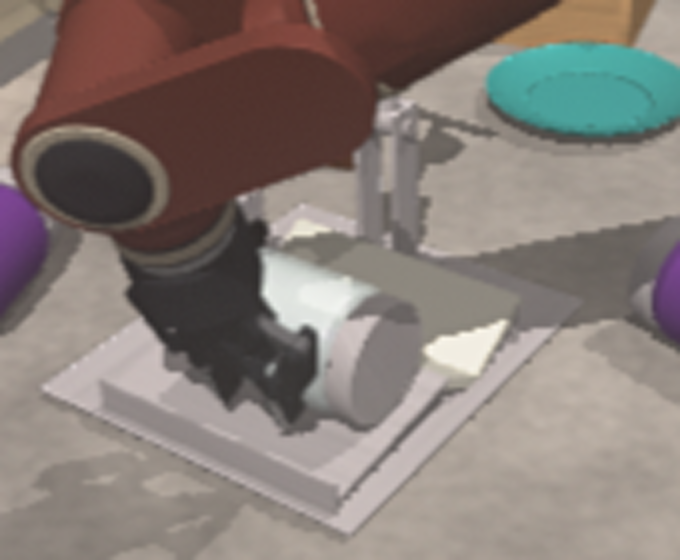

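The jar is rolling straight up the apron, its lid centred at (378,368) in the crop, at about 2 N. I'll carry on to the crest.

move_arm(
  rows=[
    [-0.36,0,0.09,0,0,0,0],
    [-0.36,0,0.09,0,0,0,0],
    [-0.36,0,0.09,0,0,0,0],
    [-0.36,0,0.09,0,0,0,0],
    [-0.36,0,0.09,0,0,0,0],
    [-0.36,0,0.09,0,0,0,0],
    [-0.36,0,0.09,0,0,0,0],
    [-0.36,0,0.09,0,0,0,0],
    [-0.36,0,0.09,0,0,0,0],
    [-0.36,0,0.09,0,0,0,0],
    [-0.36,0,0.09,0,0,0,0],
    [-0.3,0,0.07,0,0,0,0],
    [-0.2,0,0.05,0,0,0,0],
    [-0.2,0,0.05,0,0,0,0],
    [-0.2,0,0.05,0,0,0,0],
    [-0.2,0,0.05,0,0,0,0],
    [-0.2,0,0.05,0,0,0,0],
    [-0.2,0,0.05,0,0,0,0],
  ],
)

```text
time: 10.12
tool_pos: [0.5442, 0.0363, 0.0667]
tool_rot: [0.114, 0.748, 0.641, -0.132]
contact_force: [0.6, -0.4, 0.1]
gripper_width: 0.503
grasp_force: 0.0
```

Run:
```python
from push import *
import cv2
plan(tcp(.034,.0798,0),axes(20))
f=manip.grab_frame("side")
cv2.imwrite("pics/s4.png",cv2.resize(f["img"][130:270,230:400],None,fx=4,fy=4,interpolation=cv2.INTER_CUBIC))
```

```text
t 10.12 cradle mm [-22.1  89.2  66.7] F(cradle) [ 0.6 -0.4  0.1] w 0.5
shift cm, present tool axes [-0.04  0.01  0.06]
turn deg [ 0.07  0.04 -0.02] shift cm in target axes [-0.04  0.01  0.06]
```

move_arm(
  rows=[
    [-0.2,0,0.05,0,0,0,0],
    [-0.2,0,0.05,0,0,0,0],
    [-0.2,0,0.05,0,0,0,0],
    [0,0,0,0,0,0,0],
    [0,0,0,0,0,0,0],
    [0,0,0,0,0,0,0],
    [1.5,0,0,0,0,0,0],
    [2.5,0,0,0,0,0,0],
    [1,0,-3,0,0,0,-1],
    [0,0,-3,0,0,0,-1],
    [0,0,-3,0,0,0,-1],
    [0,0,-3,0,0,0,-1],
    [0,0,-3,0,0,0,-1],
    [0,0,0,0,0,0,-1],
  ],
)

```text
time: 11.33
tool_pos: [0.5618, 0.131, 0.1984]
tool_rot: [0.116, 0.748, 0.641, -0.126]
contact_force: [0.4, 0.4, 0.6]
gripper_width: -0.003
grasp_force: 0.0
```

Run:
```python
from push import *
import cv2
plan([-.125,0,.2],axes(0))
f=manip.grab_frame("top"); g=manip.grab_frame("side")
a=cv2.resize(f["img"][130:250,260:400],(560,480),interpolation=cv2.INTER_CUBIC)
# expected seated outline for jar centre x=-24
for x in(-.084,.036):
    p=[((u-[260,130]+.5)*4).astype(int) for u in proj(f,c2w([(x,-.045,.066),(x,.045,.066)],q))]
    cv2.line(a,tuple(map(int,p[0])),tuple(map(int,p[1])),(0,0,255),1)
cv2.imwrite("pics/s5.png",a)
```

```text
t 11.33 cradle mm [-19.1 185.4 198.4] F(cradle) [0.3 0.4 0.6] w -0.0
shift cm, present tool axes [-17.53 -10.63   5.98]
turn deg [7.300e-01 1.974e+01 1.000e-02] shift cm in target axes [-18.54 -10.59  -0.16]
```

View pics/s5.png

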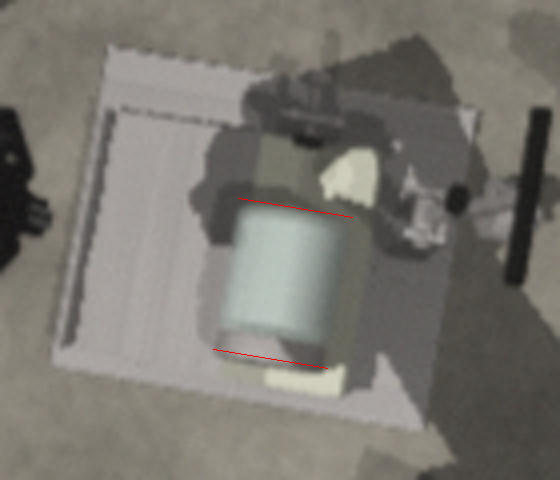

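The jar is seated in the vee, its lid face at cradle x ≈ -84 and its axis over the bottom line. Next I make the shut gripper vertical and bring it behind the lid.

move_arm(
  rows=[
    [0,0,0,0.25,6.58,0,-1],
    [0,0,0,0.25,6.58,0,-1],
    [0,0,0,0.23,6.58,0,-1],
    [-3.1,-1.76,0,0,0,0,-1],
    [-3.1,-1.76,0,0,0,0,-1],
    [-3.1,-1.76,0,0,0,0,-1],
    [-3.1,-1.76,0,0,0,0,-1],
    [-3.1,-1.76,0,0,0,0,-1],
    [-3.1,-1.76,0,0,0,0,-1],
    [0,0,0,0,0,0,-1],
    [0,0,0,0,0,0,-1],
    [0,0,0,0,0,0,-1],
    [0,0,0,0,0,0,-1],
  ],
)

```text
time: 12.52
tool_pos: [0.4252, -0.0389, 0.1925]
tool_rot: [-0.003, 0.76, 0.65, -0.006]
contact_force: [0.1, -0.2, -0.0]
gripper_width: -0.006
grasp_force: 0.0
```

Run:
```python
from push import *
plan([-.125,0,.071],axes(0))
```

```text
t 12.52 cradle mm [-128.2   -3.3  192.5] F(cradle) [ 0.1 -0.2 -0. ] w -0.01
shift cm, present tool axes [ 0.38  0.47 12.14]
turn deg [-0.71  0.24 -0.08] shift cm in target axes [ 0.33  0.32 12.15]
```

move_arm(
  rows=[
    [0.3,0,2,-0.7,0.2,0,-1],
    [0,0,2.5,0,0,0,-1],
    [0,0,2.5,0,0,0,-1],
    [0,0,2.5,0,0,0,-1],
    [0,0,2,0,0,0,-1],
    [0,0,0.5,0,0,0,-1],
    [0,0,0,0,0,0,-1],
    [0,0,0,0,0,0,-1],
    [0,0.8,0,0,0,0,-1],
    [0,0.8,0,0,0,0,-1],
    [0,0.4,0,0,0,0,-1],
    [0,0,0,0,0,0,-1],
    [0,0,0,0,0,0,-1],
    [0,0,0,0,0,0,-1],
  ],
)

```text
time: 13.68
tool_pos: [0.4474, -0.0408, 0.0756]
tool_rot: [0.003, 0.76, 0.65, 0.001]
contact_force: [-4.0, -1.3, 5.8]
gripper_width: -0.001
grasp_force: 0.0
```

Run:
```python
from push import *
plan([-.0985,0,.071],axes(0))
```

```text
t 13.68 cradle mm [-106.1   -1.8   75.6] F(cradle) [-3.7 -1.9  5.8] w -0.0
shift cm, present tool axes [0.18 0.75 0.46]
turn deg [ 0.27  0.13 -0.14] shift cm in target axes [0.18 0.76 0.46]
```

The upward force suggests the shut knuckles touch the lid's upper rim. I'll back off and turn the tool so its slim side leads.

move_arm(
  rows=[
    [0,-0.8,0,0,0,0,-1],
    [0,-1,0,0,0,0,-1],
    [0,-1,0,0,0,0,-1],
    [0,0,0,0,0,0,-1],
    [0,0,0,0,0,0,-1],
    [0,0,0,0,0,0,-1],
    [0,0,0,0,0,0,-1],
    [0,0,0,0,0,0,-1],
    [0,0,0,0,0,0,-1],
  ],
)

```text
time: 14.43
tool_pos: [0.418, -0.0357, 0.0734]
tool_rot: [0.001, 0.76, 0.65, 0.0]
contact_force: [0.0, -0.8, 0.5]
gripper_width: 0.004
grasp_force: 0.0
```

Run:
```python
from push import *
import cv2
plan([-.125,0,.075],axes(0,"+y")); plan([-.125,0,.075],axes(0,"-y")); print(manip.state()["joint_pos"])
f=manip.grab_frame("side")
cv2.imwrite("pics/s6.png",cv2.resize(f["img"][110:270,230:430],None,fx=4,fy=3.75,interpolation=cv2.INTER_CUBIC))
```

```text
t 14.43 cradle mm [-135.9   -1.2   73.4] F(cradle) [ 0.1 -0.8  0.5] w 0.0
shift cm, present tool axes [ 0.12  1.09 -0.16]
turn deg [ 2.000e-02  1.200e-01 -9.013e+01] shift cm in target axes [-1.09  0.12 -0.16]
t 14.43 cradle mm [-135.9   -1.2   73.4] F(cradle) [ 0.1 -0.8  0.5] w 0.0
shift cm, present tool axes [ 0.12  1.09 -0.16]
turn deg [ 1.200e-01 -2.000e-02  8.987e+01] shift cm in target axes [ 1.09 -0.12 -0.16]
[-2.62317262e-01 -2.83816446e-01  2.23148500e+00 -1.10261447e-03
  1.19223456e+00 -1.06453539e-01]
```

View pics/s6.png

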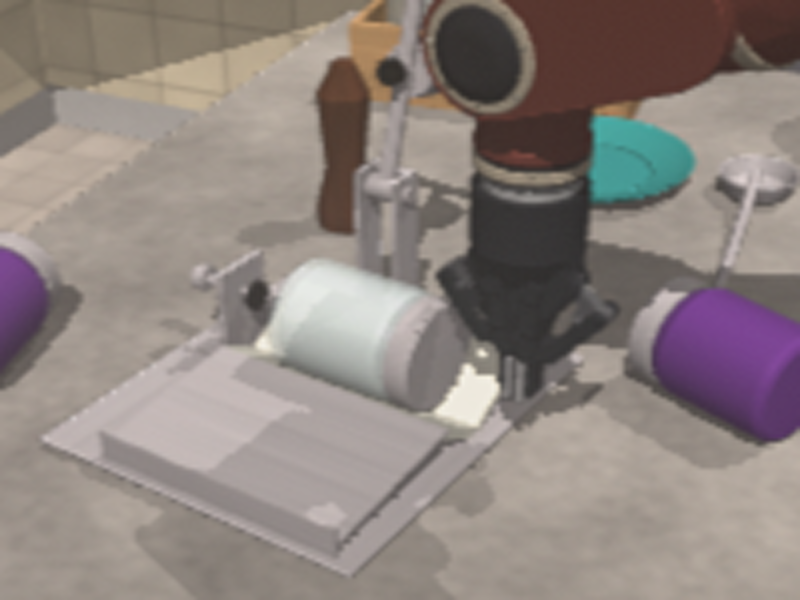

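The knuckles do bulge at about (460,290), so that is what touched the lid. I turn 90° and push with the slim side.

move_arm(
  rows=[
    [0,0,0,0,0,7,-1],
    [0,0,0,0,0,7,-1],
    [0,0,0,0,0,7,-1],
    [0,0,0,0,0,7,-1],
    [0,0,0,0,0,7,-1],
    [0,0,0,0,0,7,-1],
    [0,0,0,0,0,7,-1],
    [0,0,0,0,0,7,-1],
    [0,0,0,0,0,7,-1],
    [0,0,0,0,0,7,-1],
    [0,0,0,0,0,7,-1],
    [0,0,0,0,0,7,-1],
    [0,0,0,0,0,5.9,-1],
    [1,-0.1,0,0,0,0,-1],
    [1,0,0,0,0,0,-1],
    [1,0,0,0,0,0,-1],
    [0.5,0,0,0,0,0,-1],
    [0,0,0,0,0,0,-1],
    [0,0,0,0,0,0,-1],
    [0,0,0,0,0,0,-1],
  ],
)

```text
time: 16.15
tool_pos: [0.4518, -0.0398, 0.0731]
tool_rot: [0.001, 0.997, -0.077, 0.0]
contact_force: [0.0, -0.6, -0.6]
gripper_width: -0.002
grasp_force: 0.0
```

Run:
```python
from push import *
plan([-.095,0,.072],axes(0,"-y"))
```

```text
t 16.15 cradle mm [-1.018e+02 -1.000e-01  7.310e+01] F(cradle) [ 0.1 -0.6 -0.6] w -0.0
shift cm, present tool axes [ 0.68 -0.01  0.11]
turn deg [ 0.06 -0.03 -0.03] shift cm in target axes [ 0.68 -0.01  0.11]
```

move_arm(
  rows=[
    [0.3,0,0,0,0,0,-1],
    [0.3,0,0,0,0,0,-1],
    [0.3,0,0,0,0,0,-1],
    [0.3,0,0,0,0,0,-1],
    [0.3,0,0,0,0,0,-1],
    [0.3,0,0,0,0,0,-1],
    [0.3,0,0,0,0,0,-1],
    [0.3,0,0,0,0,0,-1],
    [0.3,0,0,0,0,0,-1],
    [0.3,0,0,0,0,0,-1],
    [0.3,0,0,0,0,0,-1],
    [0.3,0,0,0,0,0,-1],
    [0.3,0,0,0,0,0,-1],
    [0.3,0,0,0,0,0,-1],
    [0.2,0,0,0,0,0,-1],
  ],
)

```text
time: 17.4
tool_pos: [0.4962, -0.0467, 0.0734]
tool_rot: [0.001, 0.997, -0.077, 0.001]
contact_force: [-3.2, 0.9, 0.6]
gripper_width: -0.001
grasp_force: 0.0
```

Run:
```python
from push import *
plan([-.042,0,.072],axes(0,"-y"))
```

```text
t 17.4 cradle mm [-56.9  -0.2  73.4] F(cradle) [-3.3  0.4  0.6] w -0.0
shift cm, present tool axes [ 1.49 -0.02  0.14]
turn deg [ 0.07 -0.09 -0.03] shift cm in target axes [ 1.49 -0.02  0.14]
```

Sliding at about 3 N. From here I creep in small steps and watch the force.

move_arm(
  rows=[
    [0.1,0,0,0,0,0,-1],
    [0.1,0,0,0,0,0,-1],
    [0.1,0,0,0,0,0,-1],
    [0.1,0,0,0,0,0,-1],
    [0.1,0,0,0,0,0,-1],
    [0.1,0,0,0,0,0,-1],
    [0.1,0,0,0,0,0,-1],
  ],
)

```text
time: 17.98
tool_pos: [0.5028, -0.0478, 0.0734]
tool_rot: [0.001, 0.997, -0.077, 0.001]
contact_force: [-4.0, 0.4, 0.5]
gripper_width: 0.005
grasp_force: 0.0
```

move_arm(
  rows=[
    [0.1,0,0,0,0,0,-1],
    [0.1,0,0,0,0,0,-1],
  ],
)

```text
time: 18.15
tool_pos: [0.5048, -0.0481, 0.0734]
tool_rot: [0.001, 0.997, -0.077, 0.001]
contact_force: [-3.3, -0.1, 0.7]
gripper_width: 0.002
grasp_force: 0.0
```

move_arm(
  rows=[
    [0.1,0,0,0,0,0,-1],
    [0.1,0,0,0,0,0,-1],
  ],
)

```text
time: 18.32
tool_pos: [0.5064, -0.0483, 0.0733]
tool_rot: [0.001, 0.997, -0.077, 0.0]
contact_force: [-7.0, 0.9, 1.9]
gripper_width: -0.002
grasp_force: 0.0
```

move_arm(
  rows=[
    [0.05,0,0,0,0,0,-1],
    [0,0,0,0,0,0,-1],
  ],
)

```text
time: 18.48
tool_pos: [0.5063, -0.0482, 0.0732]
tool_rot: [0.0, 0.997, -0.077, -0.001]
contact_force: [-6.7, 1.3, 3.3]
gripper_width: 0.001
grasp_force: 0.0
```

move_arm(
  rows=[
    [0.05,0,0,0,0,0,-1],
    [0,0,0,0,0,0,-1],
  ],
)

```text
time: 18.65
tool_pos: [0.5064, -0.0482, 0.0731]
tool_rot: [0.0, 0.997, -0.077, -0.001]
contact_force: [-9.4, 0.8, 3.7]
gripper_width: -0.004
grasp_force: 0.0
```

The jar stalled at the foot with 9 N. I back off and rise, then open the gripper.

move_arm(
  rows=[
    [-0.3,0,0,0,0,0,-1],
    [-1,0,0,0,0,0,-1],
    [-2,0,0,0,0,0,-1],
    [-2,0,0,0,0,0,-1],
    [0,0,-3.3,0,0,0,-1],
    [0,0,-3.3,0,0,0,-1],
    [0,0,-3.3,0,0,0,0],
    [0,0,-3.3,0,0,0,0],
    [0,0,-3.3,0,0,0,0],
    [0,0,-3.3,0,0,0,0],
    [0,0,-3.3,0,0,0,0],
    [0,0,-3.3,0,0,0,0],
    [0,0,-3.3,0,0,0,0],
    [0,0,-3.3,0,0,0,0],
    [0,0,0,0,0,0,0],
    [0,0,0,0,0,0,0],
    [0,0,0,0,0,0,0],
    [0,0,0,0,0,0,0],
  ],
)

```text
time: 20.15
tool_pos: [0.4545, -0.0398, 0.4016]
tool_rot: [0.0, 0.997, -0.077, -0.0]
contact_force: [0.5, -0.4, 0.5]
gripper_width: 0.499
grasp_force: 0.0
```

Run:
```python
from push import *
import cv2
plan([-.005,-.1405,.294+.08],axes(0,"-y"))
f=manip.grab_frame("top"); g=manip.grab_frame("side")
k=6
a=cv2.resize(g["img"][90:235,270:400],None,fx=4,fy=4,interpolation=cv2.INTER_CUBIC)
b=cv2.resize(f["img"][140:240,280:420],None,fx=4,fy=4,interpolation=cv2.INTER_CUBIC)
c=np.zeros((580,800,3),np.uint8); 
a=cv2.resize(a,(390,435)); b=cv2.resize(b,(408,292)); c[:435,:390]=a; c[:292,392:]=b
cv2.imwrite("pics/s7.png",c[:436])
# bar: dark pixels in the top view near expectation
for n,F,z in(("top",f,.3),("side",g,.294)):
    print(n,proj(F,c2w([(-.023,-.1405,z),(.093,-.1405,z),(-.005,-.1405,z)],q)).round(1))
```

```text
t 20.15 cradle mm [-9.920e+01  2.000e-01  4.016e+02] F(cradle) [ 0.6 -0.3  0.5] w 0.5
shift cm, present tool axes [ 9.43 14.07  2.77]
turn deg [ 0.05  0.04 -0.03] shift cm in target axes [ 9.42 14.07  2.76]
top [[388.4 200.7]
 [395.2 156. ]
 [389.5 193.7]]
side [[352.3 107. ]
 [317.9 100. ]
 [346.7 105.9]]
```

View pics/s7.png

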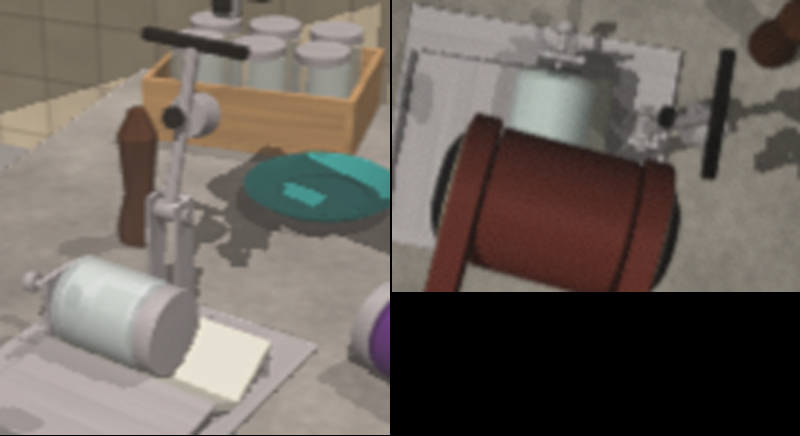

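The jar's base now sits against the stop and the arm is still parked with its bar at about (195,42). Next I go over the bar.

move_arm(
  rows=[
    [1.57,2.35,0,0,0,0,0],
    [1.57,2.35,0,0,0,0,0],
    [1.57,2.35,0,0,0,0,0],
    [1.57,2.35,0,0,0,0,0],
    [1.57,2.35,0,0,0,0,0],
    [1.57,2.35,0,0,0,0,0],
    [0,0,1.5,0,0,0,0],
    [0,0,1.2,0,0,0,0],
    [0,0,0,0,0,0,0],
    [0,0,0,0,0,0,0],
    [0,0,0,0,0,0,0],
    [0,0,0,0,0,0,0],
    [0,0,0,0,0,0,0],
    [0,0,0,0,0,0,0],
    [0,0,0,0,0,0,0],
    [0,0,0,0,0,0,0],
  ],
)

```text
time: 21.58
tool_pos: [0.5265, -0.1936, 0.377]
tool_rot: [0.001, 0.997, -0.077, 0.001]
contact_force: [0.5, -0.1, 0.1]
gripper_width: 0.503
grasp_force: 0.0
```

Run:
```python
from push import *
plan([-.005,-.1405,.294],axes(0,"-y"))
```

```text
t 21.58 cradle mm [  -4.5 -140.8  377. ] F(cradle) [ 0.5 -0.   0.1] w 0.5
shift cm, present tool axes [-0.06 -0.04  8.3 ]
turn deg [ 0.08 -0.11 -0.02] shift cm in target axes [-0.05 -0.03  8.3 ]
```

move_arm(
  rows=[
    [0,0,2,0,0,0,0],
    [0,0,2,0,0,0,0],
    [0,0,2,0,0,0,0],
    [0,0,1.5,0,0,0,0],
    [0,0,0.8,0,0,0,0],
    [0,0,0,0,0,0,0],
    [0,0,0,0,0,0,0],
    [0,0,0,0,0,0,0],
    [0,0,0,0,0,0,0],
    [0,0,0,0,0,0,0],
    [0,0,0,0,0,0,-0.3],
    [0,0,0,0,0,0,-0.5],
    [0,0,0,0,0,0,-0.6],
    [0,0,0,0,0,0,-0.7],
    [0,0,0,0,0,0,-1],
    [0,0,0,0,0,0,-1],
    [0,0,0,0,0,0,-1],
    [0,0,0,0,0,0,-1],
    [0,0,0,0,0,0,-1],
    [0,0,0,0,0,0,-1],
  ],
)

```text
time: 23.25
tool_pos: [0.5267, -0.1935, 0.294]
tool_rot: [0.0, 0.997, -0.077, 0.001]
contact_force: [-0.5, 3.4, 3.1]
gripper_width: 0.142
grasp_force: 58.6
```

```bash
cat > arc.py <<'E'
from push import *
st,c=cur(); p=np.array([-.095,.135])
v=c[1:]-p; print("radius",np.hypot(*v)*1e3,"ang",np.arctan2(v[1],v[0]),"F",Ro.from_euler("z",-q[2]).apply(st["contact_force"]).round(1),"grip",st["grasp_force"],st["gripper_width"],"t",st["time"],"c",(c*1e3).round(1))
def rows(a0,a1,n,r=.165):
    a=np.linspace(a0,a1,n+1); d=np.diff(np.c_[np.cos(a),np.sin(a)],axis=0)*r*100
    return [[0,round(-y,2),round(-z,2)] for y,z in d]   # tool y=-cy, z=-cz
E
python3 - <<'E'
from arc import *
a=1.85
print(rows(a,.15,40))
E
```

```text
radius 165.43139002124028 ang 1.850245344170545 F [-1.   3.3  3.1] grip 58.55306625366211 0.14217537487118018 t 23.25 c [  -4.4 -140.6  294. ]
[[0, np.float64(-0.68), np.float64(-0.18)], [0, np.float64(-0.68), np.float64(-0.15)], [0, np.float64(-0.69), np.float64(-0.12)], [0, np.float64(-0.7), np.float64(-0.09)], [0, np.float64(-0.7), np.float64(-0.06)], [0, np.float64(-0.7), np.float64(-0.03)], [0, np.float64(-0.7), np.float64(-0.0)], [0, np.float64(-0.7), np.float64(0.03)], [0, np.float64(-0.7), np.float64(0.06)], [0, np.float64(-0.7), np.float64(0.09)], [0, np.float64(-0.69), np.float64(0.12)], [0, np.float64(-0.69), np.float64(0.15)], [0, np.float64(-0.68), np.float64(0.17)], [0, np.float64(-0.67), np.float64(0.2)], [0, np.float64(-0.66), np.float64(0.23)], [0, np.float64(-0.65), np.float64(0.26)], [0, np.float64(-0.64), np.float64(0.29)], [0, np.float64(-0.63), np.float64(0.31)], [0, np.float64(-0.61), np.float64(0.34)], [0, np.float64(-0.6), np.float64(0.37)], [0, np.float64(-0.58), np.float64(0.39)], [0, np.float64(-0.56), np.float64(0.42)], [0, np.float64(-0.55), np.float64(0.44)], [0, np.float64(-0.53), np.float64(0.46)], [0, np.float64(-0.51), np.float64(0.48)], [0, np.float64(-0.49), np.float64(0.51)], [0, np.float64(-0.46), np.float64(0.53)], [0, np.float64(-0.44), np.float64(0.54)], [0, np.float64(-0.42), np.float64(0.56)], [0, np.float64(-0.39), np.float64(0.58)], [0, np.float64(-0.37), np.float64(0.6)], [0, np.float64(-0.34), np.float64(0.61)], [0, np.float64(-0.32), np.float64(0.63)], [0, np.float64(-0.29), np.float64(0.64)], [0, np.float64(-0.26), np.float64(0.65)], [0, np.float64(-0.23), np.float64(0.66)], [0, np.float64(-0.21), np.float64(0.67)], [0, np.float64(-0.18), np.float64(0.68)], [0, np.float64(-0.15), np.float64(0.69)], [0, np.float64(-0.12), np.float64(0.69)]]
```

Pinched at radius 165 mm and angle 1.85, matching the geometry. Now I swing it over along the arc.

move_arm(
  rows=[
    [0,-0.68,-0.18,0,0,0,-1],
    [0,-0.68,-0.15,0,0,0,-1],
    [0,-0.69,-0.12,0,0,0,-1],
    [0,-0.7,-0.09,0,0,0,-1],
    [0,-0.7,-0.06,0,0,0,-1],
    [0,-0.7,-0.03,0,0,0,-1],
    [0,-0.7,0,0,0,0,-1],
    [0,-0.7,0.03,0,0,0,-1],
    [0,-0.7,0.06,0,0,0,-1],
    [0,-0.7,0.09,0,0,0,-1],
    [0,-0.69,0.12,0,0,0,-1],
    [0,-0.69,0.15,0,0,0,-1],
  ],
)

```text
time: 24.25
tool_pos: [0.5402, -0.1106, 0.2965]
tool_rot: [0.001, 0.997, -0.076, 0.002]
contact_force: [2.2, -2.7, 5.4]
gripper_width: 0.135
grasp_force: 62.7
```

```bash
python3 arc.py
```

```text
radius 166.03577606303398 ang 1.3374470641044427 F [ 2.6 -2.3  5.4] grip 62.700490951538086 0.134854125511256 t 24.25 c [ -3.7 -56.6 296.5]
```

move_arm(
  rows=[
    [0,-0.68,0.17,0,0,0,-1],
    [0,-0.67,0.2,0,0,0,-1],
    [0,-0.66,0.23,0,0,0,-1],
    [0,-0.65,0.26,0,0,0,-1],
    [0,-0.64,0.29,0,0,0,-1],
    [0,-0.63,0.31,0,0,0,-1],
    [0,-0.61,0.34,0,0,0,-1],
    [0,-0.6,0.37,0,0,0,-1],
    [0,-0.58,0.39,0,0,0,-1],
    [0,-0.56,0.42,0,0,0,-1],
    [0,-0.55,0.44,0,0,0,-1],
    [0,-0.53,0.46,0,0,0,-1],
    [0,-0.51,0.48,0,0,0,-1],
    [0,-0.49,0.51,0,0,0,-1],
    [0,0,0,0,0,0,-1],
    [0,0,0,0,0,0,-1],
    [0,0,0,0,0,0,-1],
  ],
)

```text
time: 25.67
tool_pos: [0.5527, -0.0278, 0.2463]
tool_rot: [-0.0, 0.997, -0.076, 0.001]
contact_force: [5.5, 0.7, 3.6]
gripper_width: 0.136
grasp_force: 63.3
```

```bash
python3 arc.py
```

```text
radius 165.1978984685737 ang 0.7389924510814163 F [5.3 1.5 3.6] grip 63.34362030029297 0.13627573460636688 t 25.6667 c [ -3.9  27.1 246.3]
```

move_arm(
  rows=[
    [0.05,-0.46,0.53,0,0,0,-1],
    [0.05,-0.44,0.54,0,0,0,-1],
    [0,-0.42,0.56,0,0,0,-1],
    [0,-0.39,0.58,0,0,0,-1],
    [0,-0.37,0.6,0,0,0,-1],
    [0,-0.34,0.61,0,0,0,-1],
    [0,-0.32,0.63,0,0,0,-1],
    [0,-0.29,0.64,0,0,0,-1],
    [0,-0.26,0.65,0,0,0,-1],
    [0,-0.23,0.66,0,0,0,-1],
    [0,-0.21,0.67,0,0,0,-1],
    [0,0,0,0,0,0,-1],
    [0,0,0,0,0,0,-1],
    [0,0,0,0,0,0,-1],
    [0,0,0,0,0,0,-1],
    [0,0,0,0,0,0,-1],
  ],
)

```text
time: 27.0
tool_pos: [0.5584, 0.0075, 0.1797]
tool_rot: [0.001, 0.997, -0.077, -0.0]
contact_force: [-2.1, 1.3, -0.2]
gripper_width: 0.138
grasp_force: 68.0
```

Run:
```python
from arc import *
print([[float(v) for v in r] for r in rows(.27,-.09,30)])
```

```text
radius 164.13174670252462 ang 0.27561409755539246 F [-2.3  1.  -0.2] grip 67.97199726104736 0.1379327380284926 t 27.0 c [ -3.7  62.9 179.7]
[[0.0, -0.05, 0.19], [0.0, -0.05, 0.19], [0.0, -0.05, 0.19], [0.0, -0.04, 0.19], [0.0, -0.04, 0.19], [0.0, -0.04, 0.19], [0.0, -0.04, 0.19], [0.0, -0.04, 0.19], [0.0, -0.03, 0.2], [0.0, -0.03, 0.2], [0.0, -0.03, 0.2], [0.0, -0.03, 0.2], [0.0, -0.02, 0.2], [0.0, -0.02, 0.2], [0.0, -0.02, 0.2], [0.0, -0.02, 0.2], [0.0, -0.01, 0.2], [0.0, -0.01, 0.2], [0.0, -0.01, 0.2], [0.0, -0.01, 0.2], [0.0, -0.0, 0.2], [0.0, -0.0, 0.2], [0.0, -0.0, 0.2], [0.0, 0.0, 0.2], [0.0, 0.0, 0.2], [0.0, 0.01, 0.2], [0.0, 0.01, 0.2], [0.0, 0.01, 0.2], [0.0, 0.01, 0.2], [0.0, 0.02, 0.2]]
```

move_arm(
  rows=[
    [0,-0.05,0.19,0,0,0,-1],
    [0,-0.05,0.19,0,0,0,-1],
    [0,-0.05,0.19,0,0,0,-1],
    [0,-0.04,0.19,0,0,0,-1],
    [0,-0.04,0.19,0,0,0,-1],
    [0,-0.04,0.19,0,0,0,-1],
    [0,-0.04,0.19,0,0,0,-1],
    [0,-0.04,0.19,0,0,0,-1],
    [0,-0.03,0.2,0,0,0,-1],
    [0,-0.03,0.2,0,0,0,-1],
    [0,-0.03,0.2,0,0,0,-1],
    [0,-0.03,0.2,0,0,0,-1],
  ],
)

```text
time: 28.0
tool_pos: [0.5593, 0.0124, 0.1566]
tool_rot: [0.001, 0.997, -0.077, -0.0]
contact_force: [-5.2, 3.1, 2.2]
gripper_width: 0.141
grasp_force: 69.3
```

```bash
python3 arc.py
```

```text
radius 164.316038119149 ang 0.13167666519609103 F [-5.6  2.3  2.2] grip 69.34597849845886 0.14101531637015047 t 28.0 c [ -3.6  67.9 156.6]
```

move_arm(
  rows=[
    [0,-0.01,0.1,0,0,0,-1],
    [0,-0.01,0.1,0,0,0,-1],
    [0,-0.01,0.1,0,0,0,-1],
    [0,-0.01,0.1,0,0,0,-1],
  ],
)

```text
time: 28.33
tool_pos: [0.5594, 0.013, 0.1525]
tool_rot: [0.0, 0.997, -0.077, 0.0]
contact_force: [-3.5, 1.8, -1.5]
gripper_width: 0.143
grasp_force: 70.1
```

```bash
python3 arc.py
```

```text
radius 164.4511457414928 ang 0.10680679424298789 F [-3.7  1.2 -1.5] grip 70.06902694702148 0.1426363153668303 t 28.3333 c [ -3.6  68.5 152.5]
```

move_arm(
  rows=[
    [-0.05,-0.01,0.1,0,0,0,-1],
    [0,-0.01,0.1,0,0,0,-1],
    [0,-0.01,0.1,0,0,0,-1],
  ],
)

```text
time: 28.58
tool_pos: [0.5594, 0.0134, 0.1494]
tool_rot: [0.0, 0.997, -0.077, 0.001]
contact_force: [-3.0, 4.4, -1.1]
gripper_width: 0.135
grasp_force: 70.2
```

move_arm(
  rows=[
    [0,-0.01,0.1,0,0,0,-1],
    [0,-0.01,0.1,0,0,0,-1],
    [0,-0.01,0.1,0,0,0,-1],
  ],
)

```text
time: 28.83
tool_pos: [0.5594, 0.0136, 0.1466]
tool_rot: [0.0, 0.997, -0.077, 0.001]
contact_force: [-3.1, 4.9, -0.1]
gripper_width: 0.142
grasp_force: 70.3
```

move_arm(
  rows=[
    [0,-0.01,0.1,0,0,0,-1],
    [0,-0.01,0.1,0,0,0,-1],
  ],
)

```text
time: 29.0
tool_pos: [0.5595, 0.0138, 0.1447]
tool_rot: [0.0, 0.997, -0.077, 0.001]
contact_force: [-2.5, 5.3, 0.2]
gripper_width: 0.142
grasp_force: 70.3
```

move_arm(
  rows=[
    [0,-0.04,0.1,0,0,0,-1],
    [0,-0.02,0.1,0,0,0,-1],
  ],
)

```text
time: 29.17
tool_pos: [0.5595, 0.0139, 0.1428]
tool_rot: [0.001, 0.997, -0.077, 0.001]
contact_force: [-3.2, 3.2, 0.7]
gripper_width: 0.145
grasp_force: 70.4
```

move_arm(
  rows=[
    [0,-0.01,0.1,0,0,0,-1],
    [0,0,0.1,0,0,0,-1],
  ],
)

```text
time: 29.33
tool_pos: [0.5595, 0.014, 0.1407]
tool_rot: [0.001, 0.997, -0.077, 0.001]
contact_force: [-3.0, 3.2, 1.0]
gripper_width: 0.135
grasp_force: 70.4
```

move_arm(
  rows=[
    [0,0,0.1,0,0,0,-1],
    [0,0,0.1,0,0,0,-1],
  ],
)

```text
time: 29.5
tool_pos: [0.5595, 0.0141, 0.1388]
tool_rot: [0.001, 0.997, -0.077, 0.001]
contact_force: [-3.7, 4.4, 1.9]
gripper_width: 0.134
grasp_force: 70.5
```

move_arm(
  rows=[
    [0,0,0,0,0,0,-1],
    [0,0,0,0,0,0,-1],
    [0,0,0,0,0,0,-1],
    [0,0,0,0,0,0,-1],
  ],
)

```text
time: 29.83
tool_pos: [0.5595, 0.0141, 0.1387]
tool_rot: [0.001, 0.997, -0.077, 0.001]
contact_force: [-4.2, 4.2, 0.1]
gripper_width: 0.142
grasp_force: 70.4
```

Run:
```python
from arc import *
import cv2
print(st["ft_torque"],manip.state()["joint_pos"].round(3))
g=manip.grab_frame("side"); cv2.imwrite("pics/s8.png",g["img"])
# bar far end: predicted for measured angle vs +-0.05 rad
for a in(-.05,.023,.07): print(a,proj(g,c2w([(.093,-.095+.165*np.cos(a),.135+.165*np.sin(a))],q)).round(1))
```

```text
radius 164.64226380679875 ang 0.022430909005532646 F [-4.8  3.5  0.1] grip 70.373854637146 0.14192705141734346 t 29.8333 c [ -3.6  69.6 138.7]
[ 0.01010109  0.58401354 -0.03245139] [-0.107 -0.007  1.866 -0.002  1.281  1.618]
-0.05 [[275.9 180. ]]
0.023 [[275.5 176.3]]
0.07 [[275.4 173.7]]
```

move_arm(
  rows=[
    [-0.04,-0.03,0.1,0,0,0,-1],
    [0,0,0.1,0,0,0,-1],
  ],
)

```text
time: 30.05
tool_pos: [0.5596, 0.0142, 0.1371]
tool_rot: [0.001, 0.997, -0.077, 0.001]
contact_force: [-2.5, 2.2, 1.5]
gripper_width: 0.141
grasp_force: 70.5
```

move_arm(
  rows=[
    [-0.02,0,0.1,0,0,0,-1],
    [0,0,0.1,0,0,0,-1],
  ],
)

```text
time: 30.22
tool_pos: [0.5595, 0.0142, 0.1351]
tool_rot: [0.001, 0.997, -0.077, 0.001]
contact_force: [-2.5, 2.8, 2.1]
gripper_width: 0.137
grasp_force: 70.5
```

move_arm(
  rows=[
    [0,0,0.1,0,0,0,-1],
    [0,0,0.05,0,0,0,-1],
  ],
)

```text
time: 30.38
tool_pos: [0.5595, 0.0144, 0.1326]
tool_rot: [0.0, 0.997, -0.077, 0.001]
contact_force: [3.3, 1.3, -1.8]
gripper_width: 0.144
grasp_force: 71.3
```

move_arm(
  rows=[
    [0,0,0.05,0,0,0,-1],
    [0,0,0.05,0,0,0,-1],
    [0,0,0,0,0,0,-1],
  ],
)

```text
time: 30.63
tool_pos: [0.5595, 0.0144, 0.132]
tool_rot: [0.001, 0.997, -0.077, 0.001]
contact_force: [3.6, 1.5, -2.9]
gripper_width: 0.14
grasp_force: 71.2
```

move_arm(
  rows=[
    [0,0,0.05,0,0,0,-1],
    [0,0,0.05,0,0,0,-1],
    [0,0,0,0,0,0,-1],
  ],
)

```text
time: 30.88
tool_pos: [0.5595, 0.0144, 0.1313]
tool_rot: [0.001, 0.997, -0.077, 0.001]
contact_force: [4.1, 0.3, -3.1]
gripper_width: 0.144
grasp_force: 71.3
```

move_arm(
  rows=[
    [0,0,0.05,0,0,0,-1],
    [0,0,0.05,0,0,0,-1],
    [0,0,0,0,0,0,-1],
  ],
)

```text
time: 31.13
tool_pos: [0.5595, 0.0144, 0.1304]
tool_rot: [0.001, 0.997, -0.077, 0.001]
contact_force: [5.1, -0.5, -1.9]
gripper_width: 0.14
grasp_force: 71.4
```

move_arm(
  rows=[
    [0.03,0,0.05,0,0,0,-1],
    [0.02,0,0.05,0,0,0,-1],
    [0,0,0,0,0,0,-1],
  ],
)

```text
time: 31.38
tool_pos: [0.5595, 0.0144, 0.129]
tool_rot: [0.001, 0.997, -0.077, 0.001]
contact_force: [4.9, -0.4, -1.5]
gripper_width: 0.143
grasp_force: 71.4
```

move_arm(
  rows=[
    [0,0.01,0.05,0,0,0,-1],
    [0,0,0.05,0,0,0,-1],
    [0,0,0,0,0,0,-1],
  ],
)

```text
time: 31.63
tool_pos: [0.5595, 0.0144, 0.1281]
tool_rot: [0.001, 0.997, -0.077, 0.001]
contact_force: [3.7, 0.8, -0.7]
gripper_width: 0.141
grasp_force: 71.5
```

move_arm(
  rows=[
    [0,0,0.05,0,0,0,-1],
    [0,0,0.05,0,0,0,-1],
    [0,0,0,0,0,0,-1],
  ],
)

```text
time: 31.88
tool_pos: [0.5595, 0.0144, 0.1279]
tool_rot: [0.001, 0.997, -0.077, 0.001]
contact_force: [-0.2, 1.7, 4.7]
gripper_width: 0.14
grasp_force: 72.2
```

move_arm(
  rows=[
    [0,0,0,0,0,0,-1],
    [0,0,0,0,0,0,-1],
    [0,0,0,0,0,0,-1],
  ],
)

```text
time: 32.13
tool_pos: [0.5595, 0.0144, 0.1279]
tool_rot: [0.001, 0.997, -0.077, 0.001]
contact_force: [-1.3, 1.8, 5.1]
gripper_width: 0.142
grasp_force: 72.2
```

```bash
python3 arc.py
```

```text
radius 165.01226119915106 ang -0.04301777956061936 F [-1.5  1.6  5.1] grip 72.17917084693909 0.1419350239063527 t 32.1333 c [ -3.7  69.9 127.9]
```

Contact is confirmed: the motion stalled at angle -0.043 and Fz jumped to +5 N. I ease off slightly, open slowly and rise straight up.

move_arm(
  rows=[
    [0,0,-0.04,0,0,0,-1],
    [0,0,-0.03,0,0,0,-1],
    [0,0,0,0,0,0,-1],
    [0,0,0,0,0,0,-0.7],
    [0,0,0,0,0,0,-0.65],
    [0,0,0,0,0,0,-0.6],
    [0,0,0,0,0,0,-0.5],
    [0,0,0,0,0,0,-0.4],
    [0,0,0,0,0,0,-0.3],
    [0,0,0,0,0,0,-0.3],
    [0,0,0,0,0,0,-0.3],
    [0,0,0,0,0,0,-0.3],
  ],
)

```text
time: 33.13
tool_pos: [0.5594, 0.0143, 0.1277]
tool_rot: [0.001, 0.997, -0.077, 0.001]
contact_force: [-0.4, 1.0, 0.3]
gripper_width: 0.348
grasp_force: 0.0
```

```bash
python3 arc.py
```

```text
radius 164.95749179644608 ang -0.043982139224857816 F [-0.6  0.9  0.3] grip 0.0 0.3479497313381421 t 33.1333 c [ -3.8  69.8 127.7]
```

move_arm(
  rows=[
    [0,0,-0.5,0,0,0,-0.3],
    [0,0,-1,0,0,0,-0.3],
    [0,0,-1,0,0,0,-0.3],
    [0,0,-1,0,0,0,-0.3],
    [0,0,-2,0,0,0,-0.3],
    [0,0,-3,0,0,0,-0.3],
    [0,0,-3,0,0,0,-0.3],
    [0,0,-3,0,0,0,-0.3],
    [0,0,-3,0,0,0,-0.3],
    [0,0,-3,0,0,0,-0.3],
    [-3,0,0,0,0,0,-0.3],
    [-3,0,0,0,0,0,-0.3],
    [-3,0,0,0,0,0,-0.3],
    [-3,0,0,0,0,0,-0.3],
    [-3,0,0,0,0,0,-0.3],
    [0,0,0,0,0,0,-0.3],
    [0,0,0,0,0,0,-0.3],
    [0,0,0,0,0,0,-0.3],
  ],
)

```text
time: 34.63
tool_pos: [0.4114, 0.0376, 0.3338]
tool_rot: [0.001, 0.997, -0.077, 0.002]
contact_force: [0.3, 0.9, -1.5]
gripper_width: 0.35
grasp_force: 0.0
```

Run:
```python
from arc import *
import cv2
g=manip.grab_frame("side"); f=manip.grab_frame("top")
for n,F,dz in(("side",g,0),("top",f,.006)):
    d=F["img"].max(2).astype(float)
    # profile across the bar: sample along bar length for several angles, darkest = match
    for a in(-.1,-.07,-.044,-.02,.02,.1):
        p=proj(F,c2w([(x,-.095+.165*np.cos(a),.135+dz+.165*np.sin(a)) for x in np.linspace(-.02,.09,25)],q)).astype(np.float32)
        print(n,a,cv2.remap(d.astype(np.float32),p[:,:1],p[:,1:],1).mean().round(1),p[0].round(0),p[-1].round(0))
for n,F in(("side",g),("top",f)):
  # jar base-end foot gap: brightness profile along jar top line
  p=proj(F,c2w([(x,0.02,.106) for x in np.arange(-.05,.1,.008)],q)).astype(np.float32)
  print(n,cv2.remap(F["img"].max(2).astype(np.float32),p[:,:1],p[:,1:],1).ravel().round(0))
```

```text
radius 258.4503871421664 ang 0.8775751211309806 F [ 0.1  1.  -1.5] grip 0.0 0.35004399676096665 t 34.6333 c [-153.6   70.2  333.8]
side -0.1 171.4 [309. 194.] [277. 183.]
side -0.07 105.8 [309. 193.] [277. 181.]
side -0.044 61.7 [309. 191.] [277. 180.]
side -0.02 60.0 [309. 190.] [277. 179.]
side 0.02 88.3 [309. 188.] [276. 177.]
side 0.1 173.7 [309. 184.] [276. 172.]
top -0.1 36.8 [308. 193.] [314. 157.]
top -0.07 36.1 [308. 193.] [314. 157.]
top -0.044 35.9 [308. 193.] [314. 157.]
top -0.02 36.0 [308. 193.] [314. 157.]
top 0.02 36.3 [308. 193.] [314. 156.]
top 0.1 37.4 [308. 192.] [314. 155.]
side [125. 123. 178. 195. 191. 192. 216. 214. 210. 215. 217. 220. 220. 176.
 138. 182. 166. 161. 150.]
top [157. 144. 127. 162. 159. 147. 182. 183. 183. 181. 166. 134. 153. 165.
 176. 179. 157.  85.  77.]
```

Run:
```python
from arc import *
import cv2
g=manip.grab_frame("side")["img"]
b=cv2.resize(cv2.resize(g[90:235,270:400],None,fx=4,fy=4,interpolation=cv2.INTER_CUBIC),(390,435))
a=cv2.imread("pics/s7.png")[:435,:390]
t=a[295:385,125:205]   # lid end
r=cv2.matchTemplate(b[285:395,115:215],t,cv2.TM_CCOEFF_NORMED); print(r.max().round(3),np.array(cv2.minMaxLoc(r)[3])-10,"px at 3x")
```

```text
radius 257.8394956161025 ang 0.8759869825366478 F [ 0.2 -1.  -0.1] grip 0.0 0.35198436409507716 t 34.7333 c [-153.3   70.1  333.1]
1.0 [0 0] px at 3x
```

The lid end hasn't moved since the slide, and the arm is resting on the jar. Handing in.

```bash
python3 -c "
from plant import manip
print(manip.job_done())"
```

```text
the job is handed in; nothing more can be done
None
```

I handed the job in at about 35 s of the 72 s: the jar is seated in the vee with its base against the rubber foot, and the hold-down arm rests on it, released, with the robot clear. While first lining up to slide it, the gripper's knuckles briefly touched the lid rim (about 6 N up), so I backed off and turned the tool.

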